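# Turn the lazy Susan and shut the open jar

### The arm

A 6-joint arm with a two-finger parallel gripper is mounted at the origin on a cart in front of the work surface, level with it; the furniture and walls round the work are solid. World frame = base frame: x ahead of the robot, y to its left, z up, the work surface at z = 0. Lengths are in m, angles in rad, forces in N, time in s.
With the tool pointing down it reaches from about 0.35 to 0.875 m from the base axis. Payload 4.2 kg.
Tool frame: the origin (TCP) lies between the finger pads; the fingertips stand 22 mm ahead of it and the grasp point (between the pads) lies 3 mm ahead of it (robot.tips_ahead is the distance from the TCP to the fingertips, in m); z points along the fingers, y is the line along which they close (so a half turn about z gives the same grasp; the last joint's range is limited). The gripper opens to 85 mm and grips with 20 to 120 N. Pads are 22 mm wide; open, the fingers measure 114 mm over their backs; the gripper's body (76 mm by 85 mm) begins 54 mm behind the grasp point. The pads swing forward as they close: fully open they stand 13 mm farther back than shut.
Start: joints at [-0.913, 0.385, 0.008, 0, -1.194, -0.259], TCP at [0.243, -0.576, 0.223] pointing down, gripper open.
Joint ranges: [-3.14, 3.14], [-1.21, 2.06], [-1.07, 1.41], [-3.16, 2.05], [-2.99, -0.16], [-3.1, 3.1]. Speed limits (rad/s): [2.79, 2.79, 3.14, 3.14, 3.14, 3.14].

### API

Orientations are given as a unit quaternion [x, y, z, w].
In Python, from station import readout, get_image, job, robot gives the robot as it stands.
- The arm moves only by the tool arm_command, never from a script. Its argument "steps" is a list of rows, each a list of 2 entries, a list of its own where there are three numbers: the shift along the tool's x, y, z as a fraction of full scale, then the turn, a rotation vector about the tool's x, y, z as a fraction of full scale. In form: [[[tx, ty, tz], [wx, wy, wz]], ...]. A call has 1 to 20 rows; each row shifts and turns the commanded pose from where the row before left it, along the tool's axes as they then stand; what a row does not reach is not made up. Full scale, the value 1, is 0.03 m for a shift and 2 pi rad for a turn. A row lasts 1/12 s, in which the tool goes at most 41.7 mm and 7.16 degrees, less where a joint would pass 70% of its speed; a pose out of reach is approached as far as the arm can. A call with a number of a shift or a turn outside -1 to 1 is refused whole. A call with a gripper value outside its range is refused whole. "jaw" is the opening, from 0 (shut) to 1 (fully open), set as the call begins (left out, the last holds). The fingers move at their own pace and stop on an object; "grip_force" is the grip in N (left out, the last holds). Time passes only in rows, so rows that do not move let the fingers close. It gives the time, the measured TCP pose, the force, the opening and the grip force at its end, in the units of the state.
- readout.observe(): the state, without advancing time (a new reading comes with each control period).
- get_image(name): name is "scene" or "top" or "wrist"; returns a dict with "img" (480x640x3 uint8, blue, green, red), "intrinsics" (3x3 intrinsics, pixels), "position" and "rotation" of the camera in the world; the wrist camera has in their place "hand_eye" (4x4, takes a point from camera to tool coordinates, whose origin is the TCP and whose axes are the flange's). Camera axes: x right, y down, z forward; pixel columns grow to the right and rows downward; lengths in m; the calibration is good to about 2 mm. A picture is of the moment at which its call begins: read the wrist's pose just before it. There is no depth.
- job.job_done(): hands the job in; it is judged then, once.
The state is a dict: "time_s": time; "joints": joint angles; "joint_vel": joint speeds; "joint_efforts": joint torques, N m; "tool_pos": TCP position; "tool_rot": TCP orientation; "ft_force": force on the tool from outside, world axes, zero at the start; "torque": the same for the moment, N m; "opening": finger opening in m; "gripper_force": force on a finger pad.
Only numpy, scipy, OpenCV 4.12 (cv2) and the standard library are available. Lean on these libraries where they do the work, as an engineer would, in place of code of your own. Each camera call takes 0.05 s, during which the arm holds its last target. There are 200 camera calls.

### The job

The pink clip-top jar on the lazy Susan was left open. Push the lazy Susan round smoothly by its rim, with a fingertip in its finger hollows, until that jar is at the very front, squarely towards you, and stands still there; only then touch the jar, and gently push its glass lid over and fully shut. Do not lift, tip or shift the jar, and leave the other jars untouched and standing in their places.

Things in the scene. Friction and masses are not known exactly. Their poses are not given: they have to be found in the camera images.
- susan_axis (a point): Centre of the lazy Susan's top, on its upright turning axis, 41.5 mm above the worktop. Does not turn: axes as the world's; the front is the -x direction from here. Round light-wood board, rim radius 190 mm, wood from 18 to 40 mm above the worktop, with a cork inlay (radius 143 mm) and a fixed black foot (radius 112 mm, 13 mm high) set back beneath. Its place on the worktop varies.
- rim_hollow (a point): Middle of the floor of one finger hollow in the rim, 164 mm from the axis, 29 mm above the worktop, straight outwards of the pink jar; turns with the board. Eight such hollows, 45 degrees apart, 26 mm deep, about 60 mm wide half-way in, steep sides, open above, below and outwards: a fingertip lowered into one, outside the wood, pushes sideways on either side of it.
- lazy_susan: The turning board; origin on its axis at worktop level. Its -x axis points to the pink jar's place and a hollow beyond it; hollows every 45 degrees from there. It turns about the vertical without stops. The bearing is damped: 1 N at the rim starts it, 2 to 3 N turns it at 0.7 rad/s, and it stops within a few degrees when let go. Jerks or over 1 rad/s make the jars rock.
- jar_place (a point): The pink jar's place: point of the cork surface 75 mm from the axis, turning with the board. The jar stands within 5 mm of it.
- pink_jar_middle (a point): Middle of the pink jar, 45 mm above its underside. Loose clip-top glass jar, pink contents, body 80 mm across and 85 mm high, 97 mm with the lid shut, 0.35 to 0.55 kg. Its x axis points from its front (wire clip) to its back (hinge). It stands with its front outwards and its hinge towards the lazy Susan's axis, within about 5 degrees.
- pink_jar_lid (a joint): Opening angle of the jar's lid, rad: 0 shut, 1.57 upright, 1.83 stop; starts at 1.3 to 1.75. Glass disc 74 mm across, 8 mm thick; its level hinge line is 44 mm behind the jar's middle (towards the lazy Susan's axis) and 74 mm above its underside. Slightly stiff hinge: the lid stays where it is left, about 1 N at its edge moves it. No latch.
- lid_edge (a point): Point on the lid's outer face (its top when shut; looking to the lazy Susan's axis when open), on its middle line, 6 mm from the edge opposite the hinge: 74 mm from the hinge line along the lid and 22 mm off it. Moves with the lid; its z axis is the outward normal of that face.
- honey: Bystander: honey jar with red lid, 65 mm across, 100 mm high, loose on the lazy Susan; origin at the centre of its underside.
- salt: Bystander: glass salt shaker with grey top, 44 mm across, 90 mm high, loose on the lazy Susan; origin at the centre of its underside.
- spice_red: Bystander: spice jar with yellow cap and white-and-red label, 42 mm across, 96 mm high, loose on the lazy Susan; origin at the centre of its underside.
- spice_green: Bystander: spice jar with yellow cap and green label, 42 mm across, 96 mm high, loose on the lazy Susan; origin at the centre of its underside. The four bystanders stand on the half of the board away from the jar, none reaching farther than 131 mm from the axis.
There are look-alikes about, which are no part of the job. What is shaped like the part that bears pink_jar_middle but blue or turquoise is not meant.

How it is judged:
On the way, in this order (a step that is already met when the one before it is completed fails the run):
1. the open jar has been brought to the front and the lazy Susan stands still (x of pink_jar_middle in the frame of susan_axis below -0.055 m and y of pink_jar_middle in the frame of susan_axis between -0.018 and 0.018 m and angular speed of lazy_susan below 0.05 rad/s and value of joint pink_jar_lid above 0.8 rad), for 0.2 s.
2. the jar's lid is pushed fully shut (value of joint pink_jar_lid below 0.06 rad), for 0.2 s.
At the end, for the whole second after the job is handed in: The pink jar stands upright at the front of the lazy Susan, within 18 mm (14 degrees) of the line straight to the front and within 18 mm of its place on the board, lid shut to 0.06 rad; the lazy Susan is at rest and the four other jars stand upright on it (x of pink_jar_middle in the frame of susan_axis below -0.055 m and y of pink_jar_middle in the frame of susan_axis between -0.018 and 0.018 m and angular speed of lazy_susan below 0.05 rad/s and value of joint pink_jar_lid below 0.06 rad and horizontal distance between pink_jar_middle and jar_place below 0.018 m and angle between pink_jar_middle's own z axis and vertical below 0.05 rad and linear speed of pink_jar below 0.02 m/s and angle between each of honey, salt, spice_red, spice_green's own z axis and vertical below 0.15 rad and distance between each of honey, salt, spice_red, spice_green and susan_axis below 0.125 m); the robot touches nothing.
It fails at once if the lazy Susan is pushed inside its rim (within 130 mm of the axis) (contact force between the arm and lazy_susan above 1.5 N and horizontal distance between the grasp point and susan_axis below 0.13 m).
It fails at once if the pink jar or its lid is touched before the jar is at the front (contact force between the arm and pink_jar above 1.5 N and (x of pink_jar_middle in the frame of susan_axis above -0.05 m or y of pink_jar_middle in the frame of susan_axis above 0.024 m or y of pink_jar_middle in the frame of susan_axis below -0.024 m)).
It fails at once if the pink jar is lifted, tipped or pressed hard (over 45 N) (height (world z) of pink_jar_middle above 0.0985 m or angle between pink_jar_middle's own z axis and vertical above 0.15 rad or contact force between the arm and pink_jar above 45 N).
It fails at once if another jar on the lazy Susan is touched (contact force between the arm and honey above 1 N or contact force between the arm and salt above 1 N or contact force between the arm and spice_red above 1 N or contact force between the arm and spice_green above 1 N).
It fails at once if another jar on the lazy Susan falls, is lifted or slides off its place (angle between any of honey, salt, spice_red, spice_green's own z axis and vertical above 0.3 rad or height (world z) of any of honey, salt, spice_red, spice_green above 0.055 m or distance between any of honey, salt, spice_red, spice_green and susan_axis above 0.13 m).
It also fails if it takes over 72 s, if anything falls off the work surface, if the arm or the gripper's body presses on something with over 40 N, if the wrist force passes 120 N, or if a joint passes its speed limit or range.

## Working session

There is one attempt and no reset: what is moved stays moved. The work goes in short steps, Python scripts to look and compute and a tool call to move; the robot and the scene stay as the last step left them, time stands still between calls to the robot, and variables do not carry over. Pictures are saved under pics/ and viewed, at most 10 in all, crops included, and the job is handed in when it is done.

Besides the shell and the picture viewer there is one more tool, called after "Request:" in YAML: its name, and indented under it one key for each argument. arm_command: Moves the arm, as the interface text tells. Shift numbers are shares of 0.03 m and turn numbers shares of 2 pi rad, none past 1 either way. Its arguments: {"type":"object","properties":{"steps":{"type":"array"},"jaw":{"type":"number"},"grip_force":{"type":"number"}},"required":["steps"]}

```bash
mkdir -p pics
python3 - <<'E'
from station import readout,get_image
import cv2,numpy as np,pickle
s=readout.observe();print(s['time_s'],s['tool_pos'],s['tool_rot'],s['opening'])
for n in('scene','top'):
    d=get_image(n);cv2.imwrite(f'pics/{n}0.png',d['img']);pickle.dump(d,open(f'{n}0.pkl','wb'))
    print(n,d['intrinsics'],d['position'],d['rotation'])
E
```

```text
0.0 [ 0.24247068 -0.57539146  0.222106  ] [-1.97961988e-01  9.80209079e-01  1.07077092e-03 -2.56461585e-04] 0.08532981813698813
scene [[496.81018197   0.         324.58815983]
 [  0.         496.81018197 247.25220508]
 [  0.           0.           1.        ]] [0.15152114 0.51732208 0.79034834] [-0.37573611  0.85621886 -0.32845834  0.13351688]
top [[528.76569792   0.         327.68870782]
 [  0.         528.76569792 247.07069412]
 [  0.           0.           1.        ]] [0.4001067  0.0938445  1.12310574] [ 0.70414788 -0.70366834  0.06945895 -0.06482355]
```

View pics/scene0.png

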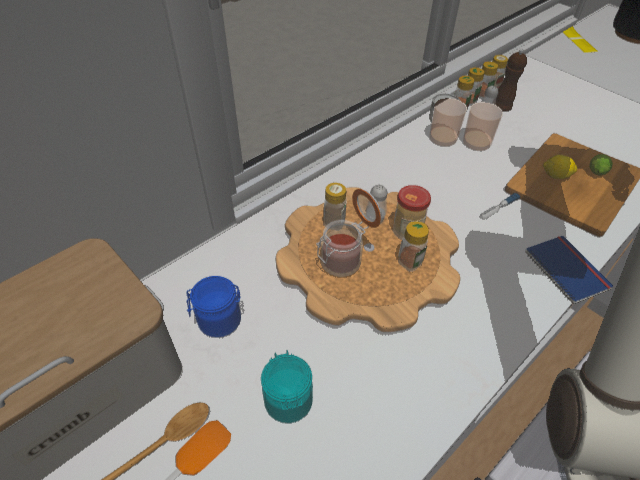

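View pics/top0.png

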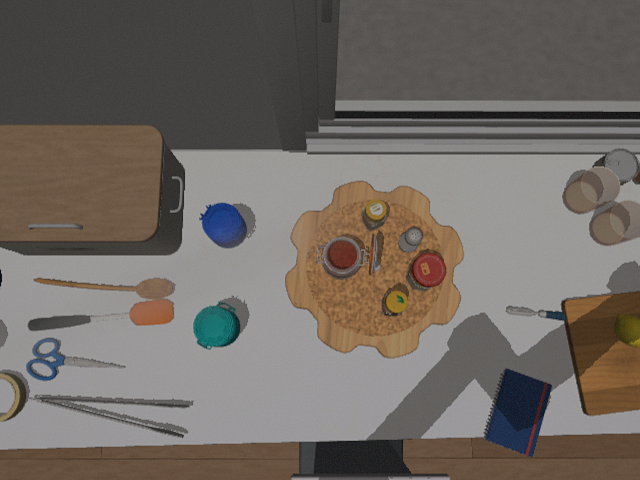

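The pink jar is at top px (343,256), on the board on its +y (left) side. Its lid is standing at (376,254). The look-alikes are the blue jar (223,224) and the turquoise jar (216,326), both off the board, so I choose the pink one. Next I rectify the top view onto the board plane to measure the axis and the hollows.

```bash
cat > h.py <<'E'
import cv2,numpy as np
from scipy.spatial.transform import Rotation as R
from station import readout,get_image
def rect(d,z,x0=.3,x1=.75,y0=-.25,y1=.35,s=1000):
    """rectify to plane z; out col=(y1-y)*s, row=(x1-x)*s"""
    M=R.from_quat(d['rotation']).as_matrix() if np.size(d['rotation'])==4 else np.array(d['rotation'])
    P=np.array(d['intrinsics'])@M.T@np.c_[np.eye(3),-np.array(d['position'])]
    A=np.array([[0,-1/s,x1],[-1/s,0,y1],[0,0,z],[0,0,1]])
    return cv2.warpPerspective(d['img'],np.linalg.inv(P@A),(int((y1-y0)*s),int((x1-x0)*s)),flags=cv2.INTER_LINEAR)
def board(im,x1=.75,y1=.35,s=1000):
    hsv=cv2.cvtColor(im,cv2.COLOR_BGR2HSV)
    m=((hsv[...,1]>60)&(hsv[...,0]<30)).astype(np.uint8)
    m=cv2.morphologyEx(m,cv2.MORPH_OPEN,np.ones((5,5)))
    n,l,st,c=cv2.connectedComponentsWithStats(m)
    k=1+np.argmax(st[1:,4]);m=(l==k).astype(np.uint8)
    ct=max(cv2.findContours(m,cv2.RETR_EXTERNAL,cv2.CHAIN_APPROX_NONE)[0],key=cv2.contourArea)[:,0]
    w=np.c_[x1-ct[:,1]/s,y1-ct[:,0]/s]
    from scipy.optimize import least_squares
    c=w.mean(0)
    for _ in range(6):
        h=w-c;a=np.arctan2(h[:,1],h[:,0]);r=np.hypot(*h.T)
        b=((a+np.pi)/(2*np.pi)*90).astype(int)%90
        rim=r>.180
        p=w[rim]
        f=least_squares(lambda q:np.hypot(*(p-q[:2]).T)-q[2],[*c,.19],loss='soft_l1',f_scale=.002).x;c=f[:2]
    h=w-c;a=np.arctan2(h[:,1],h[:,0]);r=np.hypot(*h.T);ok=(r>.15)&(r<.2)
    # resample in angle
    ag=np.radians(np.arange(0,360,1));rg=np.array([np.median(r[ok&(abs(np.angle(np.exp(1j*(a-t))))<.012)]) if (ok&(abs(np.angle(np.exp(1j*(a-t))))<.012)).any() else np.nan for t in ag])
    g=~np.isnan(rg);ph=np.angle(np.sum((.19-rg[g])*np.exp(8j*ag[g])))/8
    return c,f[2],np.degrees(ph),rg
E
python3 - <<'E'
from h import *
import pickle
d=pickle.load(open('top0.pkl','rb'))
im=rect(d,.04);c,r,ph,rg=board(im);print(c,r,'hollow phase mod45',ph,np.nanmin(rg),np.isnan(rg).sum())
big=rect(d,.04,c[0]-.21,c[0]+.21,c[1]-.28,c[1]+.28,1400)
jar=rect(d,.13,c[0]-.15,c[0]+.15,c[1]-.2,c[1]+.2,1400)
for k in range(8):
    t=np.radians(ph+45*k);cv2.circle(big,(int(1400*(.28-.164*np.sin(t))),int(1400*(.21-.164*np.cos(t)))),4,(255,0,255),-1)
cv2.imwrite('pics/big.png',big)
E
```

```text
[ 0.56811901 -0.01046088] 0.18648127925466043 hollow phase mod45 -6.581650840445762 0.1612494719383337 0
```

View pics/big.png

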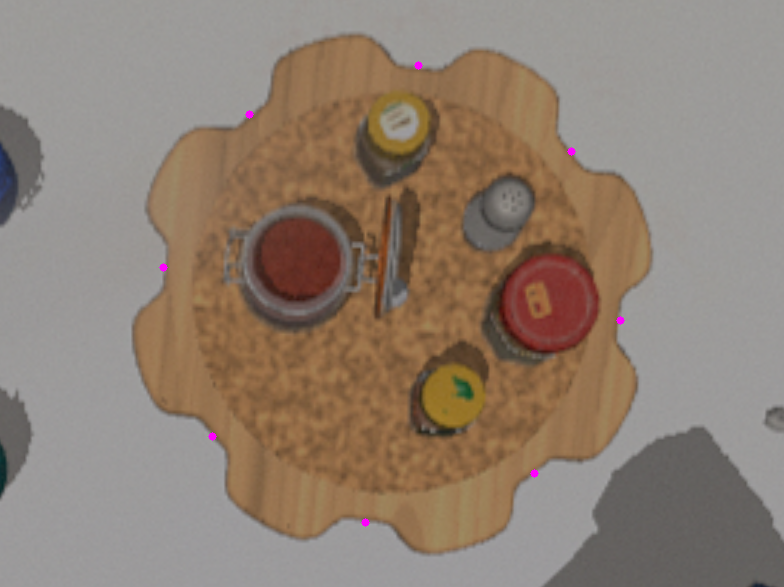

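Request:
arm_command:
  steps:
    - [[0, 0, 0], [0, 0, -0.01444]]
    - [[0, 0, 0], [0, 0, -0.01444]]
    - [[0, 0, 0], [0, 0, -0.01444]]
    - [[-0.9, 0.63, 0], [0, 0, 0]]
    - [[-0.9, 0.63, 0], [0, 0, 0]]
    - [[-0.9, 0.63, 0], [0, 0, 0]]
    - [[-0.9, 0.63, 0], [0, 0, 0]]
    - [[-0.9, 0.63, 0], [0, 0, 0]]
    - [[-0.9, 0.63, 0], [0, 0, 0]]
    - [[-0.9, 0.63, 0], [0, 0, 0]]
    - [[-0.9, 0.63, 0], [0, 0, 0]]
    - [[-0.9, 0.63, 0], [0, 0, 0]]
    - [[-0.9, 0.63, 0], [0, 0, 0]]
    - [[-0.9, 0.63, 0], [0, 0, 0]]
    - [[-0.9, 0.63, 0], [0, 0, 0]]
    - [[-0.9, 0.63, 0], [0, 0, 0]]
    - [[-0.9, 0.63, 0], [0, 0, 0]]
    - [[-0.9, 0.63, 0], [0, 0, 0]]
    - [[-0.9, 0.63, 0], [0, 0, 0]]
  jaw: 0

```text
time_s: 1.68
tool_pos: [0.3928, -0.0689, 0.2231]
tool_rot: [-0.329, 0.944, 0.0, -0.0]
ft_force: [0.7, 0.4, -0.1]
opening: 0.0001
gripper_force: 0.0
```

```bash
cat >> h.py <<'E'
def rel(goal):
    "shift to goal in tool axes (m), yaw of tool x"
    s=readout.observe();M=R.from_quat(s['tool_rot']).as_matrix()
    return np.round(s['tool_pos'],4),np.round(M.T@(np.array(goal)-s['tool_pos']),4),np.round(np.degrees(np.arctan2(M[1,0],M[0,0])),2),np.round(M[:,2],3),np.round(s['ft_force'],1),s['time_s']
E
python3 - <<'E'
from h import *
from station import robot
print(robot.tips_ahead,readout.observe()['joints'],rel([.455,.132,.1]))
E
```

```text
0.022 [ 2.38578614e-01 -1.38972871e-02 -4.98444492e-01 -2.31943567e-04
 -1.08631209e+00 -1.13818221e+00] (array([ 0.3928, -0.0689,  0.2231]), array([-0.1736,  0.1186,  0.1232]), np.float64(-141.55), array([-0.,  0., -1.]), array([ 0.7,  0.4, -0.1]), 1.6833)
```

Request:
arm_command:
  steps:
    - [[-0.827, 0.565, 0], [0, 0, 0]]
    - [[-0.827, 0.565, 0], [0, 0, 0]]
    - [[-0.827, 0.565, 0], [0, 0, 0]]
    - [[-0.827, 0.565, 0], [0, 0, 0]]
    - [[-0.827, 0.565, 0], [0, 0, 0]]
    - [[-0.827, 0.565, 0], [0, 0, 0]]
    - [[-0.827, 0.565, 0], [0, 0, 0]]
    - [[0, 0, 0.9], [0, 0, 0]]
    - [[0, 0, 0.9], [0, 0, 0]]
    - [[0, 0, 0.9], [0, 0, 0]]
    - [[0, 0, 0.9], [0, 0, 0]]
    - [[0, 0, 0.9], [0, 0, 0]]
    - [[0, 0, 0], [0, 0, 0]]

```text
time_s: 2.77
tool_pos: [0.4515, 0.1283, 0.0834]
tool_rot: [-0.329, 0.944, -0.001, -0.006]
ft_force: [-0.1, -0.7, -1.2]
opening: -0.0001
gripper_force: 0.0
```

Run:
```python
from h import *
print(rel([.455,.132,.037]))
d=get_image('scene');cv2.imwrite('pics/s1.png',cv2.resize(d['img'][150:350,230:480],None,fx=3,fy=3))
```

```text
(array([0.4515, 0.1283, 0.0834]), array([-0.0056,  0.0007,  0.0463]), np.float64(-141.64), array([-0.01 , -0.006, -1.   ]), array([-0.1, -0.7, -1.2]), 2.7667)
```

View pics/s1.png

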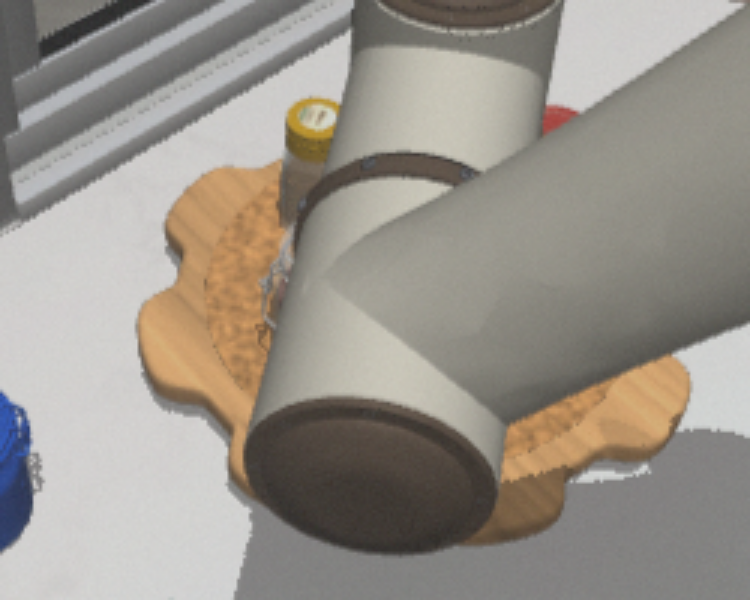

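Request:
arm_command:
  steps:
    - [[-0.18, 0.02, 0.3], [0, 0, 0]]
    - [[0, 0, 0.3], [0, 0, 0]]
    - [[0, 0, 0.3], [0, 0, 0]]
    - [[0, 0, 0.3], [0, 0, 0]]
    - [[0, 0, 0.3], [0, 0, 0]]
    - [[0, 0, 0], [0, 0, 0]]
    - [[0, 0, 0], [0, 0, 0]]

```text
time_s: 3.4
tool_pos: [0.4588, 0.134, 0.0427]
tool_rot: [-0.329, 0.944, -0.0, -0.001]
ft_force: [1.0, 0.2, 0.2]
opening: 0.0001
gripper_force: 0.0
```

Run:
```python
from h import *
print(rel([.455,.132,.037]))
d=get_image('wrist');cv2.imwrite('pics/w1.png',d['img'])
```

```text
(array([0.4588, 0.134 , 0.0427]), array([0.0042, 0.0008, 0.0057]), np.float64(-141.55), array([-0.001, -0.001, -1.   ]), array([1. , 0.2, 0.2]), 3.4)
```

View pics/w1.png

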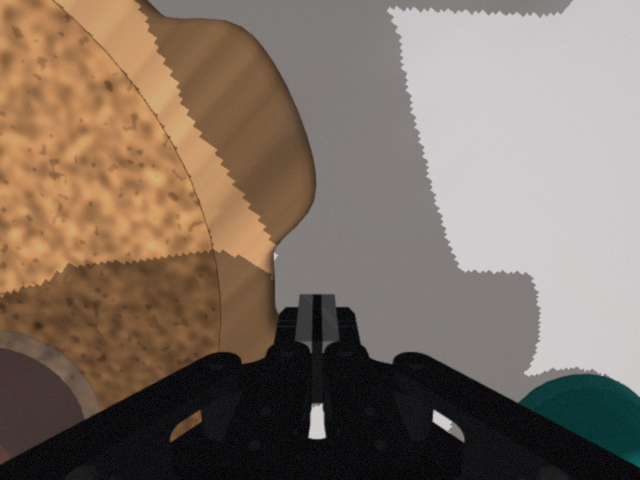

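Request:
arm_command:
  steps:
    - [[0.05, 0.1, 0.15], [0, 0, -0.0014]]
    - [[0.108, 0.001, 0], [0, 0, -0.00278]]
    - [[0.108, -0.001, 0], [0, 0, -0.00278]]
    - [[0.108, -0.001, 0], [0, 0, -0.00278]]
    - [[0.108, -0.001, 0], [0, 0, -0.00278]]
    - [[0.108, -0.001, 0], [0, 0, -0.00278]]
    - [[0.108, -0.001, 0], [0, 0, -0.00278]]
    - [[0.108, -0.001, 0], [0, 0, -0.00278]]
    - [[0.108, -0.001, 0], [0, 0, -0.00278]]
    - [[0.135, -0.002, 0], [0, 0, -0.00348]]
    - [[0.162, -0.002, 0], [0, 0, -0.00417]]
    - [[0.19, -0.003, 0], [0, 0, -0.00486]]
    - [[0.215, -0.004, 0], [0, 0, -0.00556]]
    - [[0.215, -0.004, 0], [0, 0, -0.00556]]
    - [[0.215, -0.004, 0], [0, 0, -0.00556]]
    - [[0.215, -0.004, 0], [0, 0, -0.00556]]
    - [[0.215, -0.004, 0], [0, 0, -0.00556]]
    - [[0.215, -0.004, 0], [0, 0, -0.00556]]
    - [[0.215, -0.004, 0], [0, 0, -0.00556]]
    - [[0.215, -0.004, 0], [0, 0, -0.00556]]

```text
time_s: 5.12
tool_pos: [0.4012, 0.0622, 0.0387]
tool_rot: [-0.557, 0.831, 0.0, 0.0]
ft_force: [-0.3, -0.1, -0.2]
opening: 0.0003
gripper_force: 0.0
```

```bash
cat >> h.py <<'E'
def polar():
    s=readout.observe();C=np.array([.568,-.0105]);v=np.array(s['tool_pos'][:2])-C
    return np.hypot(*v),np.degrees(np.arctan2(v[1],v[0]))%360,rel([0,0,0])
E
python3 - <<'E'
from h import *
print(polar())
E
```

```text
(np.float64(0.18198903189219376), np.float64(156.44531034362518), (array([0.4012, 0.0622, 0.0387]), array([0.2102, 0.3473, 0.0387]), np.float64(-112.37), array([ 0.,  0., -1.]), array([-0.3, -0.1, -0.2]), 5.1167))
```

Run:
```python
from h import *
d=get_image('wrist');t=get_image('top')
im=rect(t,.04);big=rect(t,.04,.34,.76,-.3,.2,1000)
cv2.imwrite('pics/w2.png',np.hstack([cv2.resize(d['img'],(400,300)),cv2.resize(big,(400,300))]))
```

```text
(no output)
```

View pics/w2.png

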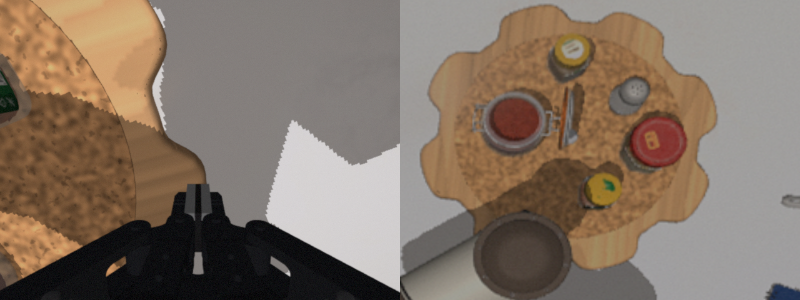

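Run:
```python
from h import *
import pickle
for n in('top0','scene0'):
    d=pickle.load(open(n+'.pkl','rb'))
    for z in(.03,.04):
        c,r,ph,rg=board(rect(d,z));print(n,z,c,r,ph,np.nanmin(rg),np.nanmax(rg))
s=readout.observe();d=get_image('wrist');T=np.array(d['hand_eye']);K=np.array(d['intrinsics'])
M=R.from_quat(s['tool_rot']).as_matrix();p=np.array(s['tool_pos'])
Rc=M@T[:3,:3];pc=M@T[:3,3]+p;print(T.round(3),pc)
W=dict(img=d['img'],intrinsics=K,position=pc,rotation=Rc);pickle.dump(W,open('w2.pkl','wb'))
im=rect(W,.04,.34,.76,-.3,.2,1000)
cv2.circle(im,(int(1000*(.2-p[1])),int(1000*(.76-p[0]))),3,(0,0,255),-1)
cv2.circle(im,(int(1000*(.2+.0105)),int(1000*(.76-.568))),190,(0,0,255),1)
t=rect(get_image('top'),.04,.34,.76,-.3,.2,1000)
cv2.circle(t,(int(1000*(.2+.0105)),int(1000*(.76-.568))),190,(0,0,255),1)
cv2.imwrite('pics/w3.png',cv2.resize(np.hstack([im,t]),(800,336)))
```

```text
top0 0.03 [ 0.56932007 -0.01151718] 0.18786350964115944 -6.500482571958136 0.1627505096690726 0.1904703967821133
top0 0.04 [ 0.56811901 -0.01046088] 0.18648127925466043 -6.581650840445762 0.1612494719383337 0.18844535063808304
scene0 0.03 [ 0.56958744 -0.01562716] 0.19019056796126285 -6.494829528911368 0.15112253415442017 0.19633531969426293
scene0 0.04 [ 0.56597051 -0.01002511] 0.18899560329716275 -6.5614485418287805 0.15305614295589434 0.19768056303323614
[[-0.    -0.958 -0.288  0.074]
 [ 1.     0.    -0.    -0.001]
 [ 0.    -0.288  0.958 -0.151]
 [ 0.     0.     0.     1.   ]] [ 0.37334333 -0.00698013  0.18933618]
```

View pics/w3.png

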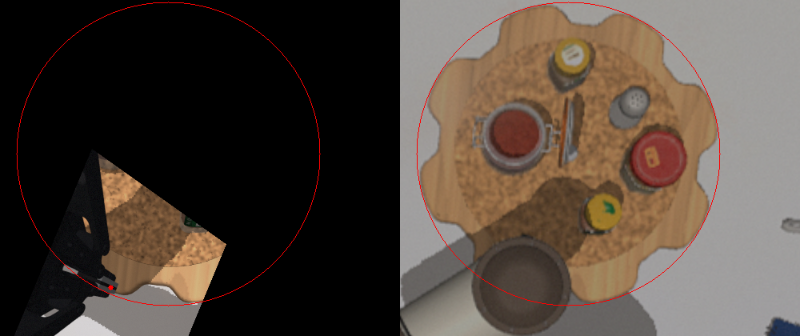

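Run:
```python
from h import *
import pickle
W=pickle.load(open('w2.pkl','rb'));K=W['intrinsics'];T=np.array(get_image('wrist')['hand_eye'])
def px(u,pos,yaw,z):
    y=np.radians(yaw);M=np.array([[np.cos(y),np.sin(y),0],[np.sin(y),-np.cos(y),0],[0,0,-1]])
    o=M@T[:3,3]+pos;v=M@T[:3,:3]@np.linalg.inv(K)@[*u,1];q=o+v*(z-o[2])/v[2]
    e=q[:2]-[.568,-.0105];return np.hypot(*e).round(4),np.degrees(np.arctan2(e[1],e[0])).round(1)%360
for u in[(274,260),(276,310),(315,185),(250,30)]:print('w1',u,px(u,np.array([.4588,.134,.0427]),-141.55,.04),px(u,np.array([.4588,.134,.0427]),-141.55,.02))
for u in[(328,272),(315,235),(256,160),(265,60)]:print('w2',u,px(u,np.array([.4012,.0622,.0387]),-112.37,.04))
def proj(p,K):
    v=np.linalg.inv(T)@[*p,1];v=K@v[:3];return (v[:2]/v[2]).round()
print('tip px',proj([0,0,.022],K),proj([0,0,.003],K),'inner',proj([0,-.0145,.022],K),'front',proj([.011,0,.022],K))
for n in (W,):
  pass
c=rect(get_image('top'),.04);print(board(c)[:3],readout.observe()['time_s'])
```

```text
w1 (274, 260) (np.float64(0.1634), np.float64(134.0)) (np.float64(0.1606), np.float64(131.6))
w1 (276, 310) (np.float64(0.163), np.float64(126.1)) (np.float64(0.1614), np.float64(122.6))
w1 (315, 185) (np.float64(0.1852), np.float64(142.9)) (np.float64(0.1844), np.float64(142.0))
w1 (250, 30) (np.float64(0.186), np.float64(160.9)) (np.float64(0.1856), np.float64(162.4))
w2 (328, 272) (np.float64(0.1858), np.float64(161.5))
w2 (315, 235) (np.float64(0.1823), np.float64(166.5))
w2 (256, 160) (np.float64(0.1684), np.float64(177.3))
w2 (265, 60) (np.float64(0.1865), np.float64(186.6))
tip px [319. 287.] [319. 305.] inner [288. 287.] front [319. 265.]
(array([ 0.55138993, -0.00683195]), np.float64(0.19483876295571945), np.float64(-4.229679766371224)) 5.4167
```

Run:
```python
from h import *
import pickle
W=pickle.load(open('w2.pkl','rb'));i=W['img'][200:400,200:440]
i=cv2.convertScaleAbs(i,alpha=1.7,beta=15)
t=get_image('top')['img'][170:350,280:460]
cv2.imwrite('pics/w4.png',np.hstack([cv2.resize(i,(480,400),interpolation=cv2.INTER_CUBIC),cv2.resize(t,(320,400))]))
import pickle
a=pickle.load(open('top0.pkl','rb'));a=rect(a,.14);b=rect(get_image('top'),.14)
# rotation of board: match caps by template
g=[cv2.cvtColor(x,cv2.COLOR_BGR2HSV) for x in(a,b)]
for x in g:
    m=((x[...,0]<4)|(x[...,0]>176))&(x[...,1]>140)&(x[...,2]>70);m[:, :310]=0
    ys,xs=np.nonzero(m);print('red lid',.75-np.median(ys)/1000,.35-np.median(xs)/1000,m.sum())
```

```text
red lid 0.546 -0.10600000000000004 2096
red lid 0.5455 -0.10600000000000004 2132
```

View pics/w4.png

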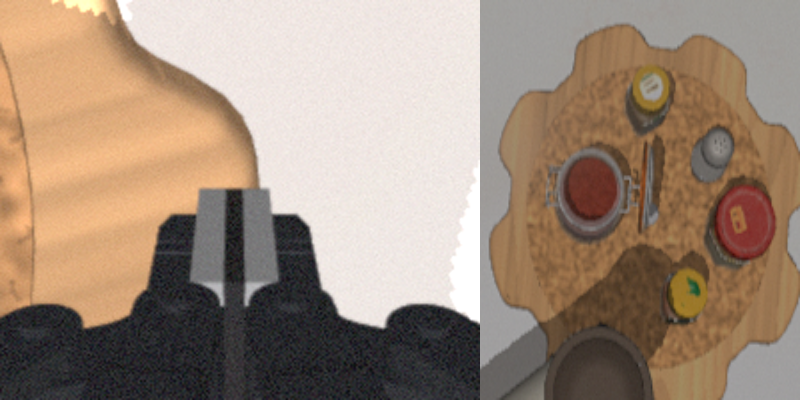

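The board has not moved. The fingertip passed above the wood, and the picture shows the tips well short of where I expected them. I'll go back over the hollow and find the real tip depth by gently touching the worktop.

Request:
arm_command:
  steps:
    - [[0, 0, -0.5], [0, 0, 0]]
    - [[-0.43, -0.015, 0], [0, 0, 0.0111]]
    - [[-0.43, -0.015, 0], [0, 0, 0.0111]]
    - [[-0.43, -0.015, 0], [0, 0, 0.0111]]
    - [[-0.43, -0.015, 0], [0, 0, 0.0111]]
    - [[-0.43, -0.015, 0], [0, 0, 0.0111]]
    - [[-0.43, -0.015, 0], [0, 0, 0.0111]]
    - [[-0.43, -0.015, 0], [0, 0, 0.0111]]
    - [[0, 0.1, 0], [0, 0, 0]]
    - [[0, 0, 0.25], [0, 0, 0]]
    - [[0, 0, 0.25], [0, 0, 0]]
    - [[0, 0, 0], [0, 0, 0]]
    - [[0, 0, 0], [0, 0, 0]]

```text
time_s: 6.6
tool_pos: [0.4517, 0.136, 0.0378]
tool_rot: [-0.338, 0.941, -0.0, -0.001]
ft_force: [0.1, 0.0, -0.4]
opening: -0.0
gripper_force: 0.0
```

Run:
```python
from h import *
print(polar(), readout.observe()['joints'])
```

```text
(np.float64(0.1870170240077059), np.float64(128.44815397906203), (array([0.4517, 0.136 , 0.0378]), array([0.4349, 0.1825, 0.0391]), np.float64(-140.49), array([-0.002, -0.002, -1.   ]), array([ 0.1,  0. , -0.4]), 6.6)) [ 6.37903626e-01  3.64813599e-01 -5.91587105e-01 -1.58253674e-04
 -6.17090457e-01 -1.51894569e+00]
```

Request:
arm_command:
  steps:
    - [[0, 0, 0.1], [0, 0, 0]]
    - [[0, 0, 0.1], [0, 0, 0]]
    - [[0, 0, 0.1], [0, 0, 0]]
    - [[0, 0, 0.1], [0, 0, 0]]
    - [[0, 0, 0.0], [0, 0, 0]]

```text
time_s: 7.02
tool_pos: [0.4524, 0.1366, 0.0261]
tool_rot: [-0.338, 0.941, -0.0, -0.001]
ft_force: [0.6, 0.2, 0.3]
opening: -0.0001
gripper_force: 0.0
```

Request:
arm_command:
  steps:
    - [[0, 0, 0.1], [0, 0, 0]]
    - [[0, 0, 0.1], [0, 0, 0]]
    - [[0, 0, 0.1], [0, 0, 0]]
    - [[0, 0, 0.0], [0, 0, 0]]

```text
time_s: 7.35
tool_pos: [0.4524, 0.1366, 0.0171]
tool_rot: [-0.338, 0.941, -0.0, -0.001]
ft_force: [-0.1, 0.4, 0.1]
opening: 0.0003
gripper_force: 0.0
```

Request:
arm_command:
  steps:
    - [[0, 0, 0.1], [0, 0, 0]]
    - [[0.108, -0.001, 0.03], [0, 0, -0.00278]]
    - [[0.108, -0.001, 0], [0, 0, -0.00278]]
    - [[0.108, -0.001, 0], [0, 0, -0.00278]]
    - [[0.108, -0.001, 0], [0, 0, -0.00278]]
    - [[0.108, -0.001, 0], [0, 0, -0.00278]]
    - [[0.108, -0.001, 0], [0, 0, -0.00278]]
    - [[0.108, -0.001, 0], [0, 0, -0.00278]]
    - [[0.108, -0.001, 0], [0, 0, -0.00278]]
    - [[0.108, -0.001, 0], [0, 0, -0.00278]]
    - [[0.108, -0.001, 0], [0, 0, -0.00278]]

```text
time_s: 8.27
tool_pos: [0.4298, 0.1143, 0.0139]
tool_rot: [-0.42, 0.908, 0.0, 0.0]
ft_force: [0.2, 1.5, -0.5]
opening: -0.0001
gripper_force: 1.0
```

```bash
cat >> h.py <<'E'
def redlid():
    x=cv2.cvtColor(rect(get_image('top'),.14),cv2.COLOR_BGR2HSV)
    m=((x[...,0]<4)|(x[...,0]>176))&(x[...,1]>140)&(x[...,2]>70)
    m=cv2.morphologyEx(m.astype(np.uint8),cv2.MORPH_OPEN,np.ones((7,7)));n,l,st,c=cv2.connectedComponentsWithStats(m)
    # bearing of each red blob
    return [(int(st[i,4]),(.75-c[i][1]/1000-.568).round(4),(.35-c[i][0]/1000+.0105).round(4),np.degrees(np.arctan2(.35-c[i][0]/1000+.0105,.75-c[i][1]/1000-.568)).round(1)) for i in range(1,n) if st[i,4]>300]
E
python3 - <<'E'
from h import *
print(polar(),redlid())
E
```

```text
(np.float64(0.18621513264377823), np.float64(137.91342858331794), (array([0.4298, 0.1143, 0.0139]), array([0.3656, 0.2533, 0.0136]), np.float64(-130.39), array([ 0.001,  0.001, -1.   ]), array([ 0.2,  1.5, -0.5]), 8.2667)) [(1087, np.float64(-0.0165), np.float64(-0.1004), np.float64(-99.3))]
```

Request:
arm_command:
  steps:
    - [[0.054, 0, 0], [0, 0, -0.00139]]
    - [[0.108, -0.001, 0], [0, 0, -0.00278]]
    - [[0.162, -0.002, 0], [0, 0, -0.00417]]
    - [[0.216, -0.004, 0], [0, 0, -0.00556]]
    - [[0.216, -0.004, 0], [0, 0, -0.00556]]
    - [[0.216, -0.004, 0], [0, 0, -0.00556]]
    - [[0.216, -0.004, 0], [0, 0, -0.00556]]
    - [[0.216, -0.004, 0], [0, 0, -0.00556]]
    - [[0.216, -0.004, 0], [0, 0, -0.00556]]
    - [[0.216, -0.004, 0], [0, 0, -0.00556]]
    - [[0.216, -0.004, 0], [0, 0, -0.00556]]
    - [[0.216, -0.004, 0], [0, 0, -0.00556]]
    - [[0.216, -0.004, 0], [0, 0, -0.00556]]
    - [[0.216, -0.004, 0], [0, 0, -0.00556]]
    - [[0.216, -0.004, 0], [0, 0, -0.00556]]
    - [[0.216, -0.004, 0], [0, 0, -0.00556]]
    - [[0.216, -0.004, 0], [0, 0, -0.00556]]
    - [[0.162, -0.002, 0], [0, 0, -0.00417]]
    - [[0.108, -0.001, 0], [0, 0, -0.00278]]
    - [[0.054, 0, 0], [0, 0, -0.00139]]

```text
time_s: 9.98
tool_pos: [0.3843, 0.0133, 0.0133]
tool_rot: [-0.666, 0.746, 0.001, -0.002]
ft_force: [-3.9, 1.2, -0.2]
opening: 0.0002
gripper_force: 1.7
```

Run:
```python
from h import *
print(polar(),redlid())
```

```text
(np.float64(0.1852658835094658), np.float64(172.63278542470806), (array([0.3843, 0.0133, 0.0133]), array([0.0564, 0.3803, 0.015 ]), np.float64(-96.47), array([-0.004, -0.002, -1.   ]), array([-3.9,  1.2, -0.2]), 9.9833)) [(1053, np.float64(0.0441), np.float64(-0.0927), np.float64(-64.6))]
```

Request:
arm_command:
  steps:
    - [[0.054, 0, 0], [0, 0, -0.00139]]
    - [[0.108, -0.001, 0], [0, 0, -0.00278]]
    - [[0.162, -0.002, 0], [0, 0, -0.00417]]
    - [[0.216, -0.004, 0], [0, 0, -0.00556]]
    - [[0.27, -0.006, 0], [0, 0, -0.00694]]
    - [[0.27, -0.006, 0], [0, 0, -0.00694]]
    - [[0.27, -0.006, 0], [0, 0, -0.00694]]
    - [[0.27, -0.006, 0], [0, 0, -0.00694]]
    - [[0.27, -0.006, 0], [0, 0, -0.00694]]
    - [[0.27, -0.006, 0], [0, 0, -0.00694]]
    - [[0.27, -0.006, 0], [0, 0, -0.00694]]
    - [[0.27, -0.006, 0], [0, 0, -0.00694]]
    - [[0.27, -0.006, 0], [0, 0, -0.00694]]
    - [[0.27, -0.006, 0], [0, 0, -0.00694]]
    - [[0.27, -0.006, 0], [0, 0, -0.00694]]
    - [[0.27, -0.006, 0], [0, 0, -0.00694]]
    - [[0.216, -0.004, 0], [0, 0, -0.00556]]
    - [[0.162, -0.002, 0], [0, 0, -0.00417]]
    - [[0.108, -0.001, 0], [0, 0, -0.00278]]
    - [[0.054, 0, 0], [0, 0, -0.00139]]

```text
time_s: 11.7
tool_pos: [0.4138, -0.1098, 0.0131]
tool_rot: [0.881, -0.473, -0.002, 0.002]
ft_force: [-3.0, -1.7, -0.3]
opening: -0.0002
gripper_force: 1.7
```

```bash
cat >> h.py <<'E'
def phase(C=(.568,-.0105),tool=True):
    "hollow phase mod 45, by matching the polar rim profile with that of the first picture (rotation only)"
    import pickle
    def pol(d):
        hs=cv2.cvtColor(rect(d,.035,),cv2.COLOR_BGR2HSV);m=((hs[...,1]>60)&(hs[...,0]<30)).astype(np.float32)
        a=np.radians(np.arange(0,360,.5));r=np.arange(.166,.186,.001)
        X=((.35-C[1]-np.outer(r,np.sin(a)))*1000).astype(np.float32);Y=((.75-C[0]-np.outer(r,np.cos(a)))*1000).astype(np.float32)
        return cv2.remap(m,X,Y,cv2.INTER_LINEAR)
    A=pol(pickle.load(open('top0.pkl','rb')));B=pol(get_image('top'));w=np.ones(720,bool)
    if tool:
        t=polar()[1];da=abs((np.arange(720)/2-t+180)%360-180);w=da>65
    sc=[np.abs(np.roll(A,k,1)[:,w]-B[:,w]).mean() for k in range(90)]
    k=int(np.argmin(sc));return k/2,sc[k],sc[k-3],sc[(k+3)%90]
E
python3 - <<'E'
from h import *
print(polar(),redlid(),phase())
E
```

```text
(np.float64(0.18346103636086158), np.float64(212.78280572947284), (array([ 0.4138, -0.1098,  0.0131]), array([-0.3199,  0.2843,  0.0153]), np.float64(-56.5), array([-0.006, -0.001, -1.   ]), array([-3. , -1.7, -0.3]), 11.7)) [(994, np.float64(0.0941), np.float64(-0.0425), np.float64(-24.3))] (34.0, np.float32(0.07086819), np.float32(0.1200933), np.float32(0.12315547))
```

Request:
arm_command:
  steps:
    - [[0.054, 0, 0], [0, 0, -0.00139]]
    - [[0.108, -0.001, 0], [0, 0, -0.00278]]
    - [[0.162, -0.002, 0], [0, 0, -0.00417]]
    - [[0.216, -0.004, 0], [0, 0, -0.00556]]
    - [[0.216, -0.004, 0], [0, 0, -0.00556]]
    - [[0.216, -0.004, 0], [0, 0, -0.00556]]
    - [[0.216, -0.004, 0], [0, 0, -0.00556]]
    - [[0.216, -0.004, 0], [0, 0, -0.00556]]
    - [[0.162, -0.002, 0], [0, 0, -0.00417]]
    - [[0.108, -0.001, 0], [0, 0, -0.00278]]
    - [[0.108, -0.001, 0], [0, 0, -0.00278]]
    - [[0.054, 0, 0], [0, 0, -0.00139]]
    - [[0.054, 0, 0], [0, 0, -0.00139]]
    - [[0, 0, 0], [0, 0, 0]]
    - [[-0.15, 0, 0], [0, 0, 0]]
    - [[0, 0.5, 0], [0, 0, 0]]
    - [[0, 0, -0.9], [0, 0, 0]]
    - [[0, 0, -0.9], [0, 0, 0]]
    - [[0, 0, -0.9], [0, 0, 0]]

```text
time_s: 13.38
tool_pos: [0.4439, -0.1598, 0.0967]
tool_rot: [0.943, -0.333, 0.002, -0.0]
ft_force: [0.9, 0.1, -0.6]
opening: -0.0002
gripper_force: 0.0
```

Run:
```python
from h import *
import pickle
print(polar(),redlid(),phase())
for n in('top','scene'):
    d=get_image(n);pickle.dump(d,open(n+'1.pkl','wb'))
```

```text
(np.float64(0.19410285832306154), np.float64(230.26875597035848), (array([ 0.4439, -0.1598,  0.0967]), array([-0.4464,  0.1543,  0.0944]), np.float64(-38.85), array([ 0.005, -0.001, -1.   ]), array([ 0.9,  0.1, -0.6]), 13.3833)) [(872, np.float64(0.1032), np.float64(-0.0153), np.float64(-8.4))] (6.0, np.float32(0.0121708345), np.float32(0.06897907), np.float32(0.06937405))
```

Request:
arm_command:
  steps:
    - [[0, 0, -1], [0, 0, 0]]
    - [[0, 0, -1], [0, 0, 0]]
    - [[0, 0, -1], [0, 0, 0]]
    - [[0, 0, -1], [0, 0, 0]]
    - [[0, 0, -1], [0, 0, 0]]
    - [[0, 0, -1], [0, 0, -0.018]]
    - [[0, 0, 0], [0, 0, -0.018]]
    - [[0, 0, 0], [0, 0, -0.018]]
    - [[0, 0, 0], [0, 0, -0.018]]
    - [[0, 0, 0], [0, 0, -0.018]]
    - [[0, 0, 0], [0, 0, -0.018]]
    - [[0, 0, 0], [0, 0, 0]]

```text
time_s: 14.58
tool_pos: [0.442, -0.1594, 0.2738]
tool_rot: [1.0, 0.001, -0.0, -0.0]
ft_force: [0.2, 0.2, -0.3]
opening: 0.0001
gripper_force: 0.0
```

Run:
```python
from h import *
import pickle
print(polar(),readout.observe()['joints'],phase(tool=True))
a,b=[get_image(n) for n in('top','scene')]
pickle.dump((a,b),open('two.pkl','wb'))
cv2.imwrite('pics/two.png',np.hstack([cv2.resize(a['img'][160:360,280:480],(400,400)),cv2.resize(b['img'][170:340,270:440],(400,400))]))
```

```text
(np.float64(0.1950837018528026), np.float64(229.75104185173697), (array([ 0.442 , -0.1594,  0.2738]), array([-0.4416, -0.1599,  0.274 ]), np.float64(0.06), array([-0.001,  0.   , -1.   ]), array([ 0.2,  0.2, -0.3]), 14.5833)) [ 8.53407499e-04  8.07192654e-02 -2.67820016e-01 -9.17754516e-05
 -1.22279270e+00  1.57106320e+00] (6.0, np.float32(0.009799911), np.float32(0.06605968), np.float32(0.06649021))
```

View pics/two.png

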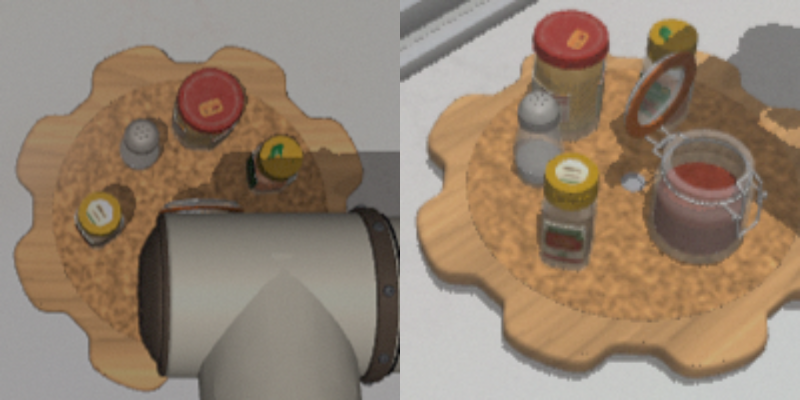

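Run:
```python
from h import *
import pickle
a,b=pickle.load(open('two.pkl','rb'))
def ray(d,u):
    M=R.from_quat(d['rotation']).as_matrix();v=M@np.linalg.inv(d['intrinsics'])@[*u,1];return np.array(d['position']),v
def pz(d,u,z):
    o,v=ray(d,u);return (o+v*(z-o[2])/v[2]).round(4)
def proj(d,p):
    M=R.from_quat(d['rotation']).as_matrix();q=np.array(d['intrinsics'])@M.T@(np.array(p)-d['position']);return q[:2]/q[2]
j=pz(b,(399.6,233.7),.1265);print('jar rim',j,'expected',.568-.075,-.0105)
for z in(.16,.18,.195):print('lid top view',z,pz(a,(381.5,264),z))
cx,cy=.568-.075,j[1]
for an in(1.3,1.4,1.5,1.6,1.75):
    h=np.array([cx+.044,.0415+.074])
    f=lambda l,n:(h[0]-l*np.cos(an)+n*np.sin(an),cy,h[1]+l*np.sin(an)+n*np.cos(an))
    P=f(.043,.018);E=f(.074,.022)
    crop=lambda u:((u-[270,170])*2.353+[400,0]).round()
    print(an,'scene centre',crop(proj(b,P)),'edge',crop(proj(b,f(.08,.018))),'top crop edge',((proj(a,f(.08,.018))-[280,160])*2).round(),'lid_edge',np.round(E,3))
```

```text
jar rim [ 0.5051 -0.0174  0.1265] expected 0.49299999999999994 -0.0105
lid top view 0.16 [ 0.5539 -0.0118  0.16  ]
lid top view 0.18 [ 0.5507 -0.0096  0.18  ]
lid top view 0.195 [ 0.5483 -0.0079  0.195 ]
1.3 scene centre [674.  92.] edge [689.  65.] top crop edge [214. 225.] lid_edge [ 0.538 -0.017  0.193]
1.4 scene centre [670.  90.] edge [681.  59.] top crop edge [214. 216.] lid_edge [ 0.546 -0.017  0.192]
1.5 scene centre [665.  88.] edge [673.  55.] top crop edge [214. 207.] lid_edge [ 0.554 -0.017  0.191]
1.6 scene centre [661.  87.] edge [665.  51.] top crop edge [213. 198.] lid_edge [ 0.561 -0.017  0.189]
1.75 scene centre [655.  86.] edge [653.  47.] top crop edge [213. 186.] lid_edge [ 0.572 -0.017  0.184]
```

Request:
arm_command:
  steps:
    - [[0.83, -0.82, 0], [0, 0, 0]]
    - [[0.83, -0.82, 0], [0, 0, 0]]
    - [[0.83, -0.82, 0], [0, 0, 0]]
    - [[0.83, -0.82, 0], [0, 0, 0]]
    - [[0.83, -0.82, 0], [0, 0, 0]]
    - [[0.83, -0.82, 0], [0, 0, 0]]
    - [[0, 0, 0], [0, 0, 0]]
    - [[0, 0, 0.7], [0, 0, 0]]
    - [[0, 0, 0.7], [0, 0, 0]]
    - [[0, 0, 0.7], [0, 0, 0]]
    - [[0, 0, 0.7], [0, 0, 0]]
    - [[0, 0, 0.7], [0, 0, 0]]
    - [[0, 0, 0], [0, 0, 0]]
    - [[0, 0, 0], [0, 0, 0]]

```text
time_s: 15.9
tool_pos: [0.5905, -0.0126, 0.1689]
tool_rot: [1.0, -0.001, -0.001, 0.001]
ft_force: [0.5, -0.1, 0.8]
opening: -0.0
gripper_force: 0.0
```

Run:
```python
from h import *
import pickle
print(rel([.59,-.012,.163]),phase())
b=get_image('scene')
cv2.imwrite('pics/s5.png',cv2.resize(b['img'][120:340,260:480],(600,600)))
```

```text
(array([ 0.5905, -0.0126,  0.1689]), array([-0.0005, -0.0006,  0.0059]), np.float64(-0.13), array([-0.002, -0.001, -1.   ]), array([ 0.5, -0.1,  0.8]), 15.9) (6.0, np.float32(0.3125777), np.float32(0.34289658), np.float32(0.34626976))
```

View pics/s5.png

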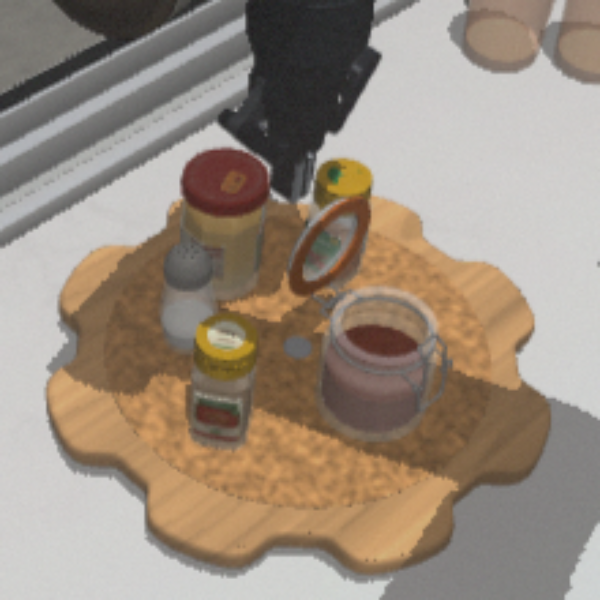

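The picture shows the fingertip at (300,197), behind the lid, whose top is at about (350,200). I have no views left, so I go on by numbers.

Run:
```python
from h import *
b=get_image('scene');M=R.from_quat(b['rotation']).as_matrix();o=np.array(b['position'])
for u in((300,190),(280,195),(310,197)):
    v=M@np.linalg.inv(b['intrinsics'])@[260+u[0]*.3667,120+u[1]*.3667,1]
    for y in(-.03,-.012,.0):
        t=(y-o[1])/v[1];print(u,(o+t*v).round(3))
```

```text
(300, 190) [ 0.597 -0.03   0.166]
(300, 190) [ 0.582 -0.012  0.186]
(300, 190) [0.572 0.    0.2  ]
(280, 195) [ 0.614 -0.03   0.149]
(280, 195) [ 0.599 -0.012  0.17 ]
(280, 195) [0.589 0.    0.184]
(310, 197) [ 0.587 -0.03   0.166]
(310, 197) [ 0.573 -0.012  0.186]
(310, 197) [0.563 0.    0.2  ]
```

Request:
arm_command:
  steps:
    - [[-0.25, 0, 0.05], [0, 0, 0]]
    - [[-0.25, 0, 0], [0, 0, 0]]
    - [[-0.25, 0, 0], [0, 0, 0]]
    - [[-0.13, 0, 0], [0, 0, 0]]
    - [[-0.13, 0, 0], [0, 0, 0]]
    - [[-0.13, 0, 0], [0, 0, 0]]
    - [[-0.13, 0, 0], [0, 0, 0]]
    - [[-0.13, 0, 0], [0, 0, 0]]
    - [[-0.13, 0, 0], [0, 0, 0]]
    - [[-0.13, 0, 0], [0, 0, 0]]
    - [[-0.13, 0, 0], [0, 0, 0]]

```text
time_s: 16.97
tool_pos: [0.5365, -0.012, 0.1678]
tool_rot: [1.0, -0.001, -0.001, -0.0]
ft_force: [1.4, 0.2, 0.7]
opening: 0.0001
gripper_force: 0.5
```

Request:
arm_command:
  steps:
    - [[-0.13, 0, 0.045], [0, 0, 0]]
    - [[-0.13, 0, 0.045], [0, 0, 0]]
    - [[-0.13, 0, 0.045], [0, 0, 0]]
    - [[-0.12, 0, 0.072], [0, 0, 0]]
    - [[-0.12, 0, 0.072], [0, 0, 0]]
    - [[-0.12, 0, 0.072], [0, 0, 0]]
    - [[-0.11, 0, 0.095], [0, 0, 0]]
    - [[-0.11, 0, 0.095], [0, 0, 0]]
    - [[-0.11, 0, 0.095], [0, 0, 0]]

```text
time_s: 17.72
tool_pos: [0.5043, -0.0122, 0.1489]
tool_rot: [1.0, -0.001, -0.0, 0.0]
ft_force: [1.1, -0.4, 0.7]
opening: 0.0001
gripper_force: 0.6
```

Request:
arm_command:
  steps:
    - [[-0.08, 0, 0.11], [0, 0, 0]]
    - [[-0.08, 0, 0.11], [0, 0, 0]]
    - [[-0.08, 0, 0.11], [0, 0, 0]]
    - [[-0.05, 0, 0.096], [0, 0, 0]]
    - [[-0.05, 0, 0.096], [0, 0, 0]]
    - [[0, 0, 0], [0, 0, 0]]

```text
time_s: 18.22
tool_pos: [0.4941, -0.012, 0.1327]
tool_rot: [1.0, -0.001, -0.001, -0.0]
ft_force: [0.7, -0.9, -0.2]
opening: -0.0
gripper_force: 0.0
```

Now down in small steps until the force tells me the lid is seated.

Request:
arm_command:
  steps:
    - [[-0.03, 0, 0.06], [0, 0, 0]]
    - [[-0.03, 0, 0.06], [0, 0, 0]]
    - [[0, 0, 0.06], [0, 0, 0]]
    - [[0, 0, 0], [0, 0, 0]]

```text
time_s: 18.55
tool_pos: [0.4934, -0.0119, 0.1295]
tool_rot: [1.0, -0.0, 0.001, 0.0]
ft_force: [-3.8, -0.0, 8.9]
opening: -0.0004
gripper_force: 4.4
```

Request:
arm_command:
  steps:
    - [[0, 0, 0.05], [0, 0, 0]]
    - [[0, 0, 0], [0, 0, 0]]
    - [[0, 0, 0], [0, 0, 0]]
    - [[0, 0, 0], [0, 0, 0]]

```text
time_s: 18.88
tool_pos: [0.4936, -0.012, 0.1294]
tool_rot: [1.0, -0.0, 0.001, 0.0]
ft_force: [-4.7, 1.7, 16.1]
opening: -0.0001
gripper_force: 7.9
```

```bash
python3 -c "
from h import *
print(rel([0,0,0]))"
```

```text
(array([ 0.4936, -0.012 ,  0.1294]), array([-0.494 , -0.012 ,  0.1283]), np.float64(-0.01), array([ 0.002, -0.   , -1.   ]), array([-4.7,  1.7, 16.1]), 18.8833)
```

Request:
arm_command:
  steps:
    - [[0, 0, -0.2], [0, 0, 0]]
    - [[0, 0, -0.4], [0, 0, 0]]
    - [[0, 0, -0.9], [0, 0, 0]]
    - [[0, 0, -0.9], [0, 0, 0]]
    - [[0, 0, -0.9], [0, 0, 0]]
    - [[0, 0, -0.9], [0, 0, 0]]
    - [[-0.4, 0.9, 0], [0, 0, 0]]
    - [[-0.4, 0.9, 0], [0, 0, 0]]
    - [[-0.4, 0.9, 0], [0, 0, 0]]
    - [[0, 0.9, 0], [0, 0, 0]]
    - [[0, 0.9, 0], [0, 0, 0]]
    - [[0, 0.9, 0], [0, 0, 0]]
    - [[0, 0.9, 0], [0, 0, 0]]
    - [[0, 0.9, 0], [0, 0, 0]]
    - [[0, 0.9, 0], [0, 0, 0]]
    - [[0, 0.9, 0], [0, 0, 0]]
    - [[0, 0, 0], [0, 0, 0]]
    - [[0, 0, 0], [0, 0, 0]]

```text
time_s: 20.38
tool_pos: [0.4563, -0.283, 0.2519]
tool_rot: [1.0, -0.002, -0.0, -0.0]
ft_force: [-0.6, 1.1, -1.0]
opening: 0.0003
gripper_force: 0.0
```

Run:
```python
from h import *
import pickle
print(rel([0,0,0]),phase())
# lid ring (orange-brown, smooth) in the top view, at shut height; compare old upright place with cork
d=get_image('top');hs=cv2.cvtColor(rect(d,.135),cv2.COLOR_BGR2HSV)
m=((hs[...,0]<9)&(hs[...,1]>110)).astype(np.uint8);m=cv2.morphologyEx(m,cv2.MORPH_OPEN,np.ones((3,3)))
n,l,st,c=cv2.connectedComponentsWithStats(m)
for i in range(1,n):
    if st[i,4]>150:print(st[i,4],'x',(.75-c[i][1]/1000).round(4),'y',(.35-c[i][0]/1000).round(4),'dx,dy',st[i,3],st[i,2])
```

```text
(array([ 0.4563, -0.283 ,  0.2519]), array([-0.4572, -0.2809,  0.2525]), np.float64(-0.24), array([-0.001,  0.001, -1.   ]), array([-0.6,  1.1, -1. ]), 20.3833) (6.0, np.float32(0.010039805), np.float32(0.06678446), np.float32(0.06576543))
2998 x 0.6642 y -0.0231 dx,dy 66 65
```

Run:
```python
from h import *
im=rect(get_image('top'),.1385);g=cv2.medianBlur(cv2.cvtColor(im,cv2.COLOR_BGR2GRAY),5)
k=cv2.HoughCircles(g,cv2.HOUGH_GRADIENT,1,15,param1=80,param2=18,minRadius=28,maxRadius=45)
for c in k[0][:8]:print('x',(.75-c[1]/1000).round(4),'y',(.35-c[0]/1000).round(4),'r',c[2])
hs=cv2.cvtColor(im,cv2.COLOR_BGR2HSV);cx,cy=.493,-.0115
print('radial profile of jar (H,S,V)')
yy,xx=np.mgrid[:im.shape[0],:im.shape[1]];rr=np.hypot(.75-yy/1000-cx,.35-xx/1000-cy)
for r in range(0,48,4):
    w=(rr>=r/1000)&(rr<(r+4)/1000);print(r,np.median(hs[w],0))
# cork at the former lid place
w=im[190:215,335:395];print('former lid place std/mean',w.mean((0,1)).round(),w.std((0,1)).round())
```

```text
x 0.6625 y -0.0225 r 33.2
x 0.4925 y -0.0055 r 39.9
x 0.4415 y 0.2965 r 38.9
x 0.6235 y 0.2775 r 35.2
x 0.6405 y 0.2905 r 36.6
x 0.4395 y 0.2805 r 32.1
radial profile of jar (H,S,V)
0 [  3.  53. 106.]
4 [  3.  54. 108.]
8 [  3.  54. 108.]
12 [  3.  54. 109.]
16 [  3.  55. 108.]
20 [  4.  54. 107.]
24 [  6.  55. 110.]
28 [ 10.  56. 122.]
32 [ 11.  77. 132.]
36 [ 12. 123. 131.]
40 [ 14.  132.  124.5]
44 [ 14. 129. 131.]
former lid place std/mean [ 77. 101. 128.] [26. 19. 22.]
```

```bash
python3 -c "
from station import job
print(job.job_done())"
```

```text
the job is handed in; nothing more can be done
None
```

I turned the pink jar to the front, within about 5 mm of the line straight to the front, and pushed its lid down to a hard stop at shut height; then I backed the arm clear and handed the job in at about 20 s, with no verdict returned.

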